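Set the spice mill: screw the adjuster home, back off a quarter turn

TASK

Set the grind of the spice mill: turn the wing on top of it clockwise until you feel the burrs bottom, snug but not forced, then back it off anticlockwise by a quarter of a turn and let go. Leave the lunch things round it where they are.

Things in the scene. Friction and masses are not known exactly. Their poses are not given: they have to be found in the camera images.
- wing_grip (a point): grip point of the mill's wing adjuster, on its upright turning axis, 138 mm above the slab. The wing is a plain aluminium bar on edge, 56 mm long, 12 mm thick, from 112 to 151 mm above the slab. The point turns with it: x along the bar (ends alike), y across its thickness, z up. The wing does not rise or sink as it turns; friction about 0.04 N m, stays where left.
- wing (a joint): turn of the wing in rad, growing clockwise from above (tightening). The stop (burrs bottom) lies 1.6 to 4.2 rad beyond the start, elsewhere each time. There the torque climbs by about 2.5 N m per rad of wing: 0.1 N m above friction is snug, 0.5 is forced. A grip of 15 to 20 N is enough and yields a little at the stop; turn in steps near 0.1 rad or less and read the torque.
- burr_moving_edge (a point): working edge of the moving burr, hidden inside the housing on the turning axis; it sinks 2 mm for each clockwise turn of the wing; z up
- burr_still_edge (a point): edge of the still burr, hidden on the same axis, at a height that differs each time; z up. The moving edge is above it by the burr gap: 0 at the stop, 0.5 mm a quarter turn back from it. Position readings are too coarse to show this.
- mill: steel spice mill fixed to the slab: round housing 86 to 92 mm across, foot 120 mm; black collar 56 mm across under the wing, its top 105 mm above the slab, then a 24 mm hub. Origin at the foot's centre on the slab, z up, x towards a small crank (reaches 95 mm from the axis, below 80 mm); spout opposite, below 95 mm.
- tin: bystander: aluminium container 75 x 95 x 45 mm, open on top, by the mill's spout; origin under its centre
- spoon: bystander: steel spoon 170 mm long, lying beside the mill
- snack_box: bystander: purple plastic snack box, 116 x 156 x 58 mm; origin under its centre
- fork: bystander: bamboo fork 170 mm long, lying flat
- jar: bystander: amber jar with steel lid, 60 mm across, 85 mm high; origin under its centre
- mug: bystander: white mug 76 mm across, 85 mm high; origin under its centre
- bowl: bystander: white bowl 110 mm across, 45 mm high; origin under its centre

How it is judged:
By the outcome, as a careful person would: the job done as asked, in the order asked, and still so for the second after the job is handed in, with the robot touching nothing.
It also fails if it takes over 72 s, if anything falls off the work surface, if the arm or the gripper's body presses on something with over 40 N, if the wrist force passes 120 N, or if a joint passes its speed limit or range.

ROBOT

A 6-joint arm with a two-finger parallel gripper is mounted at the origin on the work surface. World frame = base frame: x ahead of the robot, y to its left, z up, the work surface at z = 0. Lengths are in mm, angles in rad, forces in N, time in s.
With the tool pointing down it reaches from about 300 to 775 mm from the base axis. Payload 14.6 kg.
Tool frame: the origin (TCP) lies on the centre line of the jaws, within the pads' length; the fingertips stand 14 mm ahead of it and the grasp point (between the pads) lies 5 mm behind it; x points along the fingers, y is the direction in which the jaws open and shut, and the axes are right-handed (so a half turn about x gives the same grasp; the last joint's range is limited). The gripper opens to 94 mm and grips with 3 to 60 N. Pads are 16 mm wide; open, the fingers measure 119 mm over their backs; the gripper's body (75 mm by 177 mm) begins 78 mm behind the grasp point.
Start: joints at [-1.388, 0.3, 1.521, -0, 1.321, -0.067], TCP at [135.959, -532.921, 219.446] pointing down, gripper open.
Joint ranges: [-3.03, 3.03], [-0.79, 2.21], [0.23, 2.52], [-1.04, 4.18], [0, 3.07], [-2.55, 2.55]. Speed limits (rad/s): [2.22, 2.22, 2.57, 3.14, 3.14, 3.14].

INTERFACE

Orientations are given as [roll, pitch, yaw] about the fixed x, y, z axes, in that order (R = Rz(yaw) Ry(pitch) Rx(roll)).
In Python, from station import observe, imaging, arm gives the robot as it stands.
- The arm moves only by the shell command python3 -m creep 'ROWS'. ROWS is JSON, one flat list of numbers, 5 for each row, row after row: the opening in per cent of the stroke, from 0 (shut) to 100 (fully open), then the shift along the tool's x, y, z as a fraction of full scale, then the turn about the tool's x as a fraction of full scale. A call has 1 to 20 rows; each row is the pose to reach, as a shift and turn from the pose measured when the call began, along the tool's axes at that moment; what a row does not reach only later rows make up. Full scale, the value 1, is 0.25 m for a shift and pi/2 rad for a turn. A row lasts 1/12 s, in which the tool goes at most 41.7 mm and 7.16 degrees, less where a joint would pass 70% of its speed; a pose out of reach is approached as far as the arm can. A call with a number of a shift or a turn outside -1 to 1 is refused whole. A call with a gripper value outside its range is refused whole. The fingers move at their own pace and stop on an object; the grip force is fixed at half the most. Time passes only in rows, so rows that repeat a pose let the fingers close. It gives the time, the measured TCP pose, the force and the opening at its end, in the units of the state.
- observe(): the state, without advancing time (a new reading comes with each control period).
- imaging.capture(name): name is "scene" or "top" or "wrist"; returns a dict with "color" (480x640x3 uint8, red, green, blue), "mtx" (3x3 intrinsics, pixels), "k1" (the pictures are not rectified: a ray, as slopes to the right and down, at radius r is drawn at 1 + k1 r^2 times it, then the intrinsics apply), "extrinsics" (4x4, takes a point from world to camera coordinates). Camera axes: x right, y up, looking along -z (the intrinsics and any distortion apply to the point x, -y, -z); pixel columns grow to the right and rows downward; lengths in mm; the calibration is good to about 2 mm. A picture is of the moment at which its call begins. There is no depth.
- arm.sign_off(): hands the job in, once; it reports no verdict.
The state is a dict: "time": time; "joint_pos": joint angles; "dq": joint speeds; "tau": joint torques, N m; "position": TCP position; "ee_rot": TCP orientation; "force": force on the tool from outside, world axes, zero at the start; "torque": the same for the moment, N m; "finger_gap": finger opening in mm.
Only numpy, scipy, OpenCV 4.12 (cv2) and the standard library are available. Lean on these libraries where they do the work, as an engineer would, in place of code of your own. Each camera call takes 0.05 s, during which the arm holds its last target.

## Working session

There is one attempt and no reset: what is moved stays moved. The work goes in short steps, Python scripts to look and compute and a shell command to move; the robot and the scene stay as the last step left them, time stands still between calls to the robot, and variables do not carry over. Pictures are saved under pics/ and viewed, and the job is handed in when it is done.

```bash
mkdir -p pics; ls; python3 - <<'E'
from station import observe, imaging
import cv2
print(observe())
for n in ["scene","top","wrist"]:
    c=imaging.capture(n); cv2.imwrite(f"pics/{n}0.png",c["color"][:,:,::-1]); print(n,c["mtx"].tolist(),c["k1"],c["extrinsics"].round(4).tolist())
E
```

```text
pics
{'time': 0.0, 'joint_pos': array([-1.38760341e+00,  3.00464177e-01,  1.52157406e+00,  1.53505066e-05,
        1.32071116e+00, -6.66321487e-02]), 'dq': array([ 0.00242463,  0.00013779,  0.00053512,  0.00029346, -0.00155492,
        0.00066625]), 'tau': array([ 3.90468820e-03, -5.31803226e+01, -3.52733839e+01,  7.09769432e-02,
        2.43294309e-02, -9.81603193e-05]), 'position': array([ 135.91764231, -532.68665956,  218.89309222]), 'ee_rot': array([-1.65028162,  1.56963949,  1.7411323 ]), 'force': array([-0.27719087, -0.02963098, -0.22900243]), 'torque': array([-0.01326957, -0.05924854,  0.00150933]), 'finger_gap': 94.37993343532109}
scene [[451.6514833139149, 0.0, 313.8972700679433], [0.0, 451.6514833139149, 242.17614139727672], [0.0, 0.0, 1.0]] -0.04775668426973257 [[-0.6734, 0.7392, 0.0022, 373.7691], [-0.498, -0.4559, 0.7377, 211.6771], [0.5463, 0.4957, 0.6751, -1418.5792], [0.0, 0.0, 0.0, 1.0]]
top [[523.2876569573242, 0.0, 320.5965348816094], [0.0, 523.2876569573242, 245.0520702142358], [0.0, 0.0, 1.0]] -0.04358713429610101 [[0.0121, -0.9998, -0.0184, -7.069], [0.9877, 0.0091, 0.1559, -570.3625], [-0.1557, -0.02, 0.9876, -1260.0528], [0.0, 0.0, 0.0, 1.0]]
wrist [[396.04807486829725, 0.0, 317.10342373634734], [0.0, 396.04807486829725, 234.93449931019654], [0.0, 0.0, 1.0]] -0.01031899303632279 [[0.2475, -0.9689, -0.0019, -550.2637], [0.9294, 0.238, -0.2822, 29.4623], [0.2739, 0.068, 0.9594, -394.9777], [0.0, 0.0, 0.0, 1.0]]
```

View pics/scene0.png

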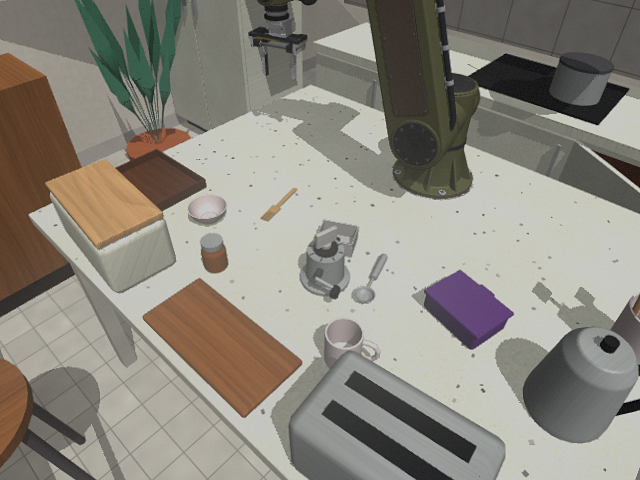

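View pics/top0.png

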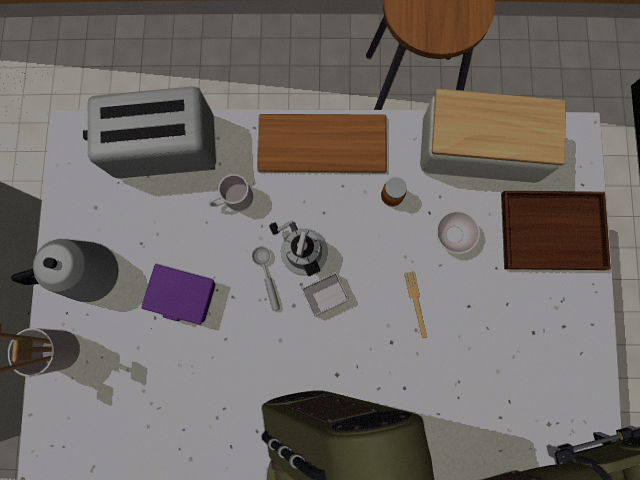

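View pics/wrist0.png

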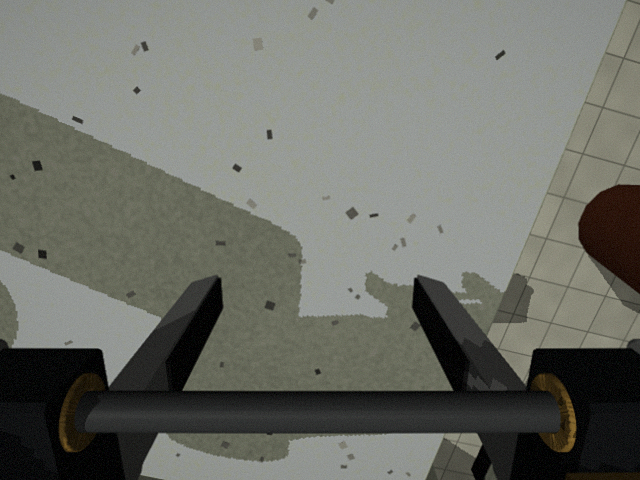

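The scene view shows the mill at about (325,262). In the top view it is at (302,247), with the wing upright, the tin at (327,295) and the spoon at (268,278). Next I'll enlarge both.

```bash
cat > h.py <<'E'
import numpy as np, cv2
from station import observe, imaging
def ray(c,u,v):
    K=c["mtx"]; d=np.array([(u-K[0,2])/K[0,0],(v-K[1,2])/K[1,1]]); s=d.copy()
    for _ in range(20): s=d/(1+c["k1"]*(s@s))
    E=c["extrinsics"]; R=E[:3,:3]
    return -R.T@E[:3,3], R.T@np.array([s[0],-s[1],-1])
def pix(c,u,v,z):
    o,r=ray(c,u,v); return o+r*(z-o[2])/r[2]
def proj(c,P):
    E=c["extrinsics"]; p=E[:3,:3]@np.asarray(P,float)+E[:3,3]
    s=np.array([p[0],-p[1]])/-p[2]; s=s*(1+c["k1"]*(s@s)); K=c["mtx"]
    return s*[K[0,0],K[1,1]]+K[:2,2]
E
python3 - <<'E'
from h import *
for n,(x,y,w,h) in {"top":(252,202,100,75),"scene":(285,210,80,60)}.items():
    c=imaging.capture(n); im=c["color"][y:y+h,x:x+w,::-1]; cv2.imwrite(f"pics/{n}_z.png",cv2.resize(im,(800,600),interpolation=cv2.INTER_CUBIC))
c=imaging.capture("top"); print(pix(c,302,244,151))
E
```

```text
[555.68954297  39.45594017 151.        ]
```

View pics/top_z.png

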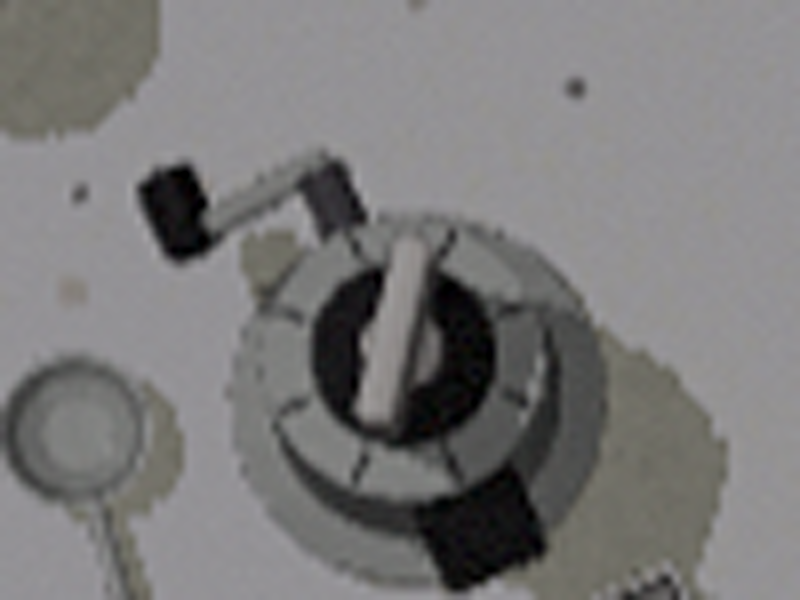

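View pics/scene_z.png

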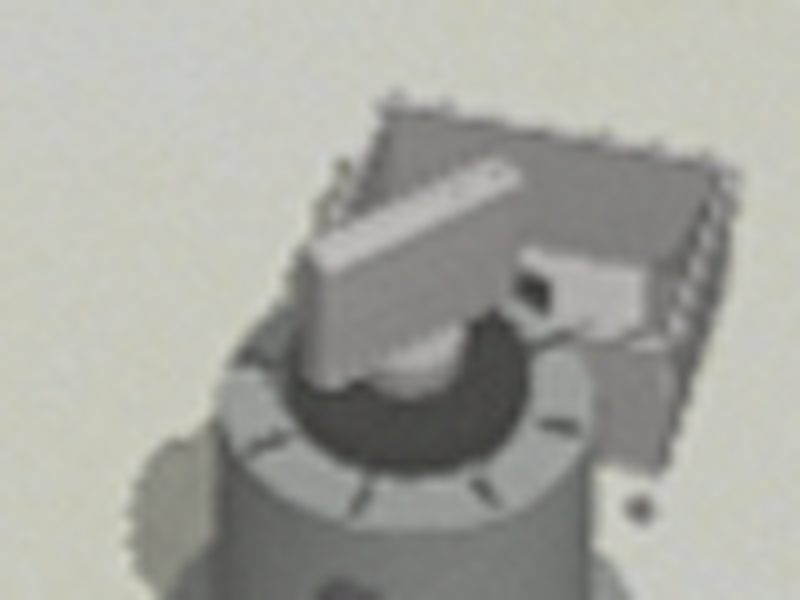

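The enlarged top view shows the wing's top face running from (408,238) to (376,422), and the scene view from (507,172) to (320,250). I'll triangulate from these two.

```bash
python3 - <<'E'
from h import *
t=imaging.capture("top"); s=imaging.capture("scene")
for c,pts,z in ((t,[(252+408/8,202+238/8),(252+376/8,202+422/8)],151),(s,[(285+50.7,210+17.2),(285+32,210+25)],151),(t,[(252+404/8,202+353/8)],105),(s,[(285+41,210+38.)],105)):
    P=[pix(c,*p,z) for p in pts]; print(np.round(P,1),np.mean(P,0).round(1))
    if len(P)>1: d=P[0]-P[1]; print(np.linalg.norm(d), np.arctan2(d[1],d[0]))
o=observe(); from scipy.spatial.transform import Rotation as R
print(R.from_euler('xyz',o["ee_rot"]).as_matrix().round(4), o["time"],o["position"])
E
```

```text
[[584.2  37.7 151. ]
 [530.8  45.9 151. ]] [557.5  41.8 151. ]
54.07124857221262 -0.15251236257857792
[[537.5  48.8 151. ]
 [584.8  35.8 151. ]] [561.1  42.3 151. ]
49.024600385303046 2.8713273685250784
[[557.9  40.8 105. ]] [557.9  40.8 105. ]
[[565.1  45.7 105. ]] [565.1  45.7 105. ]
[[-0.000e+00  2.472e-01 -9.690e-01]
 [ 2.000e-04 -9.690e-01 -2.472e-01]
 [-1.000e+00 -2.000e-04 -0.000e+00]] 0.4 [ 135.96672376 -532.87779515  219.35427778]
```

The wing axis is at about (558.5, 41.5) and the bar yaw is about -0.17. I'll travel over at the current height and turn the jaws to tool-y yaw ≈ 1.40, which leaves room for clockwise turning.

```bash
cat > go.py <<'E'
import sys
from h import *
from scipy.spatial.transform import Rotation as R
def show(x,y,z,yaw):
    o=observe(); M=R.from_euler('xyz',o["ee_rot"]).as_matrix()
    f=M.T@(np.array([x,y,z])-o["position"])/250
    cur=np.arctan2(M[1,1],M[0,1]); print("frac",f.round(4),"turn",round((cur-yaw)/(np.pi/2),4),"yaw",round(cur,4),"q6",o["joint_pos"][5].round(3),o["position"].round(1),o["force"].round(1),o["torque"].round(3),o["time"])
if __name__=="__main__": show(*map(float,sys.argv[1:]))
E
python3 -m creep '[100,0,-0.1,-0.12,-0.05, 100,0,-0.2,-0.24,-0.12, 100,0,-0.3,-0.36,-0.2, 100,0,-0.4,-0.48,-0.28, 100,0,-0.5,-0.6,-0.36, 100,0,-0.55,-0.67,-0.44, 100,0,-0.6,-0.735,-0.5, 100,0,-0.6,-0.735,-0.57, 100,0,-0.6,-0.735,-0.57]'; python3 go.py 558.5 41.5 219 1.40
```

```text
time: 1.15
position: [277.5, -341.5, 219.6]
ee_rot: [1.117, 1.57, -0.873]
force: [-0.6, -0.1, -0.6]
finger_gap: 93.8
frac [ 0.0024  0.4044 -1.8565] turn -1.1577 yaw -0.4185 q6 -0.553 [ 277.5 -341.5  219.6] [-0.6 -0.1 -0.6] [-0.026 -0.001 -0.022] 1.15
```

```bash
python3 -m creep '[100,0,0.02,-0.1,-0.05, 100,0,0.04,-0.2,-0.12, 100,0,0.06,-0.3,-0.2, 100,0,0.09,-0.42,-0.28, 100,0,0.12,-0.55,-0.36, 100,0,0.15,-0.68,-0.44, 100,0,0.18,-0.8,-0.52, 100,0,0.2,-0.9,-0.58,100,0,0.2,-0.92,-0.58, 100,0,0.2,-0.92,-0.58]'; python3 go.py 558.5 41.5 219 1.40
```

```text
time: 1.98
position: [417.0, -151.1, 219.5]
ee_rot: [-0.888, 1.571, -1.969]
force: [0.2, -0.4, 0.5]
finger_gap: 94.1
frac [ 0.0017  0.8619 -0.4133] turn -0.5793 yaw 0.4901 q6 -0.92 [ 417.  -151.1  219.5] [ 0.2 -0.4  0.5] [-0.005 -0.052 -0.009] 1.9833
```

```bash
python3 -m creep '[100,0,0.1,-0.05,-0.05, 100,0,0.2,-0.1,-0.12, 100,0,0.3,-0.15,-0.2, 100,0,0.42,-0.2,-0.28, 100,0,0.55,-0.26,-0.36, 100,0,0.68,-0.33,-0.44, 100,0,0.78,-0.37,-0.52, 100,0,0.86,-0.41,-0.58,100,0,0.862,-0.413,-0.58, 100,0,0.862,-0.413,-0.58, 100,0,0.862,-0.413,-0.58]'; python3 go.py 558.5 41.5 219 1.40; python3 - <<'E'
from h import *
c=imaging.capture("wrist"); cv2.imwrite("pics/w1.png",c["color"][:,:,::-1])
for P in ((558.5,41.5,151),(586,36.8,151),(531,46.2,151)): print(proj(c,P))
np.save("w1.npy",c,allow_pickle=True)
E
```

```text
time: 2.9
position: [558.2, 39.9, 219.3]
ee_rot: [-2.319, 1.57, -2.494]
force: [0.4, -0.4, 0.6]
finger_gap: 94.1
frac [0.0011 0.0064 0.0001] turn -0.0025 yaw 1.396 q6 -1.39 [558.2  39.9 219.3] [ 0.4 -0.4  0.6] [-0.009 -0.144  0.002] 2.9
[320.20998903 253.31965533]
[320.33840097 294.14711872]
[320.07251467 209.84468326]
```

View pics/w1.png

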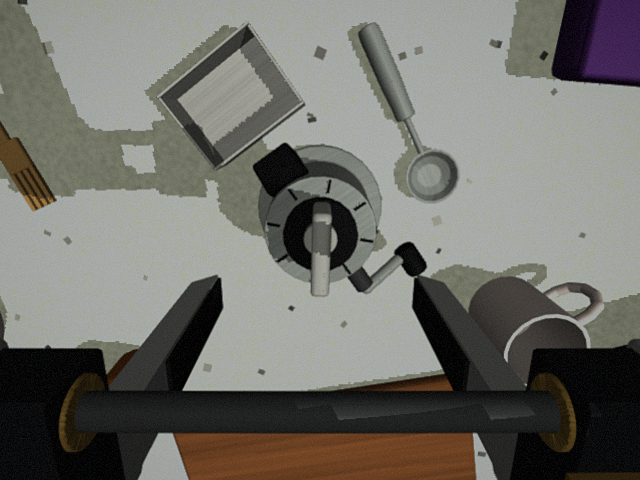

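In the wrist view the wing's top face runs from (322,206) to (319,295). It is centred between the jaws and nearly parallel to them.

```bash
python3 - <<'E'
from h import *
c=np.load("w1.npy",allow_pickle=True).item()
a,b=pix(c,319,295,151),pix(c,322,206,151); print(a,b,(a+b)/2,np.arctan2(*(a-b)[1::-1]),np.linalg.norm(a-b))
im=c["color"][190:310,240:400,::-1]; cv2.imwrite("pics/w1z.png",cv2.resize(im,(800,600),interpolation=cv2.INTER_CUBIC))
E
```

```text
[586.44235395  35.84303935 151.        ] [528.85435708  47.75989055 151.        ] [557.64835551  41.80146495 151.        ] -0.20405283568028146 58.80806684708705
```

View pics/w1z.png

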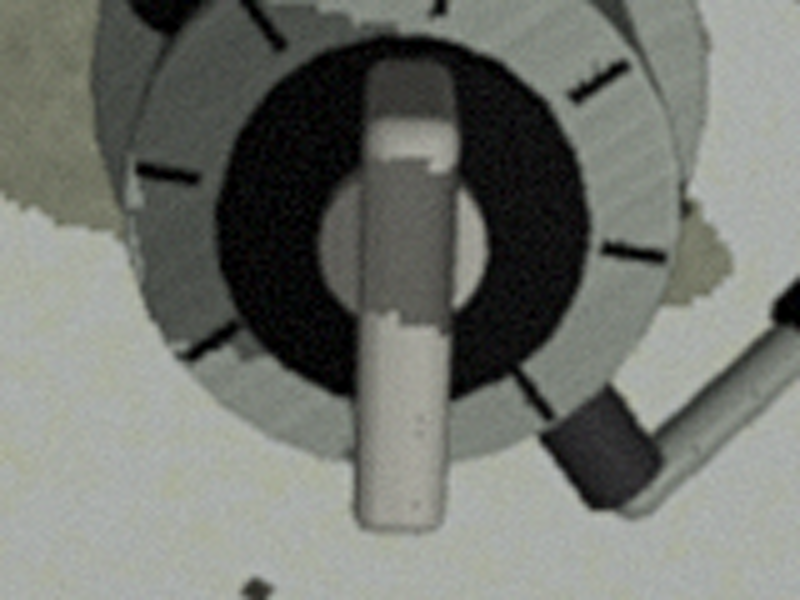

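The bar yaw is about -0.2, so the jaw yaw should be about 1.37. I'll descend to TCP z=133 with that small correction.

```bash
python3 -m creep '[100,0.05,0.006,0,0.008, 100,0.12,0.006,0,0.016, 100,0.2,0.006,0,0.016, 100,0.27,0.006,0,0.016, 100,0.32,0.006,0,0.016, 100,0.345,0.006,0,0.016, 100,0.345,0.006,0,0.016, 100,0.345,0.006,0,0.016]'; python3 go.py 558.2 41.5 133 1.371; python3 - <<'E'
from h import *
c=imaging.capture("wrist"); cv2.imwrite("pics/w2.png",c["color"][:,:,::-1])
E
```

```text
time: 3.62
position: [558.5, 40.7, 133.9]
ee_rot: [-0.591, 1.57, -0.792]
force: [-0.1, 0.3, -0.6]
finger_gap: 93.9
frac [ 0.0036  0.0029 -0.0018] turn -0.0009 yaw 1.3695 q6 -1.362 [558.5  40.7 133.9] [-0.1  0.3 -0.6] [ 0.003 -0.176 -0.004] 3.6167
```

View pics/w2.png

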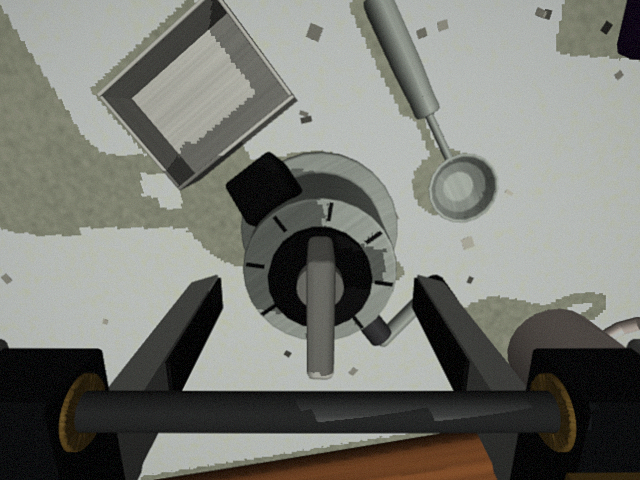

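The bar at (320,305) is parallel to the jaws and centred. Closing.

```bash
python3 -m creep '[60,0.002,0.003,0,0, 40,0.002,0.003,0,0, 20,0.002,0.003,0,0, 0,0.002,0.003,0,0, 0,0.002,0.003,0,0, 0,0.002,0.003,0,0, 0,0.002,0.003,0,0, 0,0.002,0.003,0,0, 0,0.002,0.003,0,0, 0,0.002,0.003,0,0, 0,0.002,0.003,0,0, 0,0.002,0.003,0,0]'; python3 go.py 558.2 41.5 133 1.371
```

```text
time: 4.67
position: [558.8, 41.6, 133.7]
ee_rot: [-0.126, 1.57, -0.327]
force: [0.2, 0.4, -0.0]
finger_gap: 17.5
frac [ 0.0029 -0.0009 -0.0025] turn -0.0006 yaw 1.37 q6 -1.361 [558.8  41.6 133.7] [ 0.2  0.4 -0. ] [-0.033 -0.124 -0.027] 4.6667
```

```bash
python3 -m creep '[0,0,0,0,0, 0,0,0,0,0, 0,0,0,0,0, 0,0,0,0,0]'; python3 go.py 558.2 41.5 133 1.371
```

```text
time: 5.0
position: [558.9, 41.8, 133.7]
ee_rot: [0.189, 1.57, -0.011]
force: [0.9, 3.5, -0.3]
finger_gap: 11.9
frac [ 0.003  -0.0018 -0.0025] turn -0.0006 yaw 1.3701 q6 -1.361 [558.9  41.8 133.7] [ 0.9  3.5 -0.3] [ 0.686 -0.324  0.055] 5.0
```

Gripped at an 11.9 mm gap. I'll make a first small clockwise turn to get the friction baseline.

```bash
cat > t.py <<'E'
from h import *
from scipy.spatial.transform import Rotation as R
o=observe(); M=R.from_euler('xyz',o["ee_rot"]).as_matrix()
print("turned",round(1.3701-(np.unwrap([1.3701,np.arctan2(M[1,1],M[0,1])])[1]),4),"tz",o["torque"].round(3),"tau6",o["tau"][5].round(3),"F",o["force"].round(1),o["position"].round(1),"q6",o["joint_pos"][5].round(3),round(o["time"],2),o["finger_gap"].round(1))
E
python3 -m creep '[0,0,0,0,0.03, 0,0,0,0,0.06, 0,0,0,0,0.06]'|head -1; python3 t.py
python3 -m creep '[0,0,0,0,0.03, 0,0,0,0,0.06, 0,0,0,0,0.06]'|head -1; python3 t.py
python3 -m creep '[0,0,0,0,0.03, 0,0,0,0,0.06, 0,0,0,0,0.09, 0,0,0,0,0.12, 0,0,0,0,0.12]'|head -1; python3 t.py
```

```text
time: 5.25
time: 5.5
time: 5.92Traceback (most recent call last):
  File "t.py", line 4, in <module>
    print("turned",round(1.3701-(np.unwrap([1.3701,np.arctan2(M[1,1],M[0,1])])[1]),4),"tz",o["torque"].round(3),"tau6",o["tau"][5].round(3),"F",o["force"].round(1),o["position"].round(1),"q6",o["joint_pos"][5].round(3),round(o["time"],2),o["finger_gap"].round(1))
                                                                                                                                                                                                                                              ^^^^^^^^^^^^^^^^^^^^^
AttributeError: 'float' object has no attribute 'round'
Traceback (most recent call last):
  File "t.py", line 4, in <module>
    print("turned",round(1.3701-(np.unwrap([1.3701,np.arctan2(M[1,1],M[0,1])])[1]),4),"tz",o["torque"].round(3),"tau6",o["tau"][5].round(3),"F",o["force"].round(1),o["position"].round(1),"q6",o["joint_pos"][5].round(3),round(o["time"],2),o["finger_gap"].round(1))
                                                                                     
[... 180 characters left out ...]
buteError: 'float' object has no attribute 'round'
Traceback (most recent call last):
  File "t.py", line 4, in <module>
    print("turned",round(1.3701-(np.unwrap([1.3701,np.arctan2(M[1,1],M[0,1])])[1]),4),"tz",o["torque"].round(3),"tau6",o["tau"][5].round(3),"F",o["force"].round(1),o["position"].round(1),"q6",o["joint_pos"][5].round(3),round(o["time"],2),o["finger_gap"].round(1))
                                                                                                                                                                                                                                              ^^^^^^^^^^^^^^^^^^^^^
AttributeError: 'float' object has no attribute 'round'
```

```bash
sed -i 's/o\["finger_gap"\].round(1)/round(float(o["finger_gap"]),1)/' t.py; python3 t.py; for i in 1 2; do :; done
python3 -m creep '[0,0,0,0,0.03, 0,0,0,0,0.06, 0,0,0,0,0.09, 0,0,0,0,0.12, 0,0,0,0,0.12]'|head -1; python3 t.py
python3 -m creep '[0,0,0,0,0.03, 0,0,0,0,0.06, 0,0,0,0,0.09, 0,0,0,0,0.12, 0,0,0,0,0.12]'|head -1; python3 t.py
```

```text
turned 0.3795 tz [ 0.43  -0.221 -0.058] tau6 1.061 F [ 0.9  2.9 -1.2] [559.   41.9 133.8] q6 -0.981 5.92 12.1
time: 6.33
turned 0.5669 tz [ 0.456 -0.238 -0.013] tau6 1.067 F [ 1.2  2.6 -0.3] [559.   42.  133.8] q6 -0.794 6.33 11.7
time: 6.75
turned 0.7538 tz [ 0.432 -0.256 -0.028] tau6 1.07 F [ 0.8  1.4 -0.2] [559.   42.  133.7] q6 -0.607 6.75 11.9
```

```bash

python3 -m creep '[0,0,0,0,0.03, 0,0,0,0,0.06, 0,0,0,0,0.09, 0,0,0,0,0.12, 0,0,0,0,0.15, 0,0,0,0,0.18, 0,0,0,0,0.21, 0,0,0,0,0.21]'|head -1; python3 t.py
python3 -m creep '[0,0,0,0,0.03, 0,0,0,0,0.06, 0,0,0,0,0.09, 0,0,0,0,0.12, 0,0,0,0,0.15, 0,0,0,0,0.18, 0,0,0,0,0.2, 0,0,0,0,0.2, 0,0,0,0,0.2]'|head -1; python3 t.py; for i in 1; do python3 - <<'E'
from h import *
c=imaging.capture("wrist"); cv2.imwrite("pics/w3.png",c["color"][:,:,::-1])
E
done; python3 t.py
```

```text
time: 7.42
turned 1.0818 tz [ 0.382 -0.344 -0.078] tau6 1.073 F [ 1.9  2.6 -0.6] [559.1  42.1 133.7] q6 -0.279 7.42 11.8
time: 8.17
turned 1.392 tz [ 0.379 -0.342 -0.032] tau6 0.156 F [ 2.   2.9 -1. ] [559.2  42.  133.8] q6 0.031 8.17 11.6
turned 1.3924 tz [ 0.38 -0.37  0.02] tau6 -0.008 F [ 3.   2.6 -0.5] [559.1  42.  133.8] q6 0.032 8.22 11.6
```

View pics/w3.png

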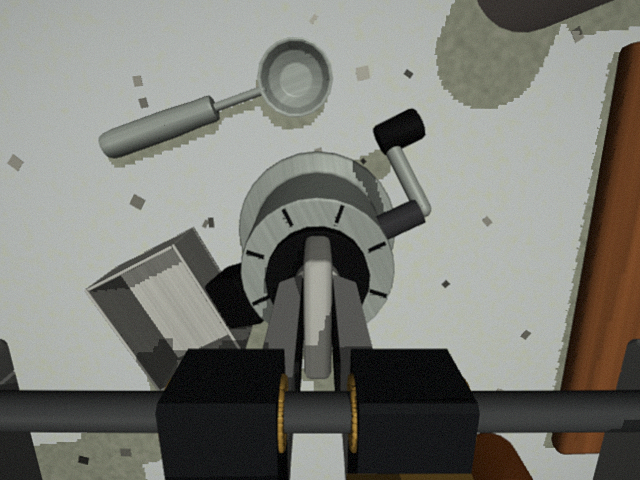

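The wing follows the jaws: the bar is still between the pads at (317,305). From here I'll take 0.08 rad steps, each checked and halted on a torque rise.

```bash
cat >> t.py <<'E'
import sys
sys.exit(1 if abs(o["torque"][2])>0.12 else 0)
E
C='python3 -m creep'
python3 -m creep '[0,0,0,0,0.025, 0,0,0,0,0.05, 0,0,0,0,0.05, 0,0,0,0,0.05]'|head -1 && python3 t.py &&
python3 -m creep '[0,0,0,0,0.025, 0,0,0,0,0.05, 0,0,0,0,0.05, 0,0,0,0,0.05]'|head -1 && python3 t.py &&
python3 -m creep '[0,0,0,0,0.025, 0,0,0,0,0.05, 0,0,0,0,0.05, 0,0,0,0,0.05]'|head -1 && python3 t.py &&
python3 -m creep '[0,0,0,0,0.025, 0,0,0,0,0.05, 0,0,0,0,0.05, 0,0,0,0,0.05]'|head -1 && python3 t.py
```

```text
time: 8.55
turned 1.4683 tz [ 0.366 -0.31  -0.049] tau6 0.225 F [ 2.5  2.8 -0.5] [559.2  42.1 133.8] q6 0.108 8.55 11.9
time: 8.88
turned 1.5441 tz [ 0.362 -0.337 -0.019] tau6 0.227 F [ 3.3  1.4 -0.8] [559.2  42.  133.7] q6 0.183 8.88 11.6
time: 9.22
turned 1.6199 tz [ 0.355 -0.321 -0.024] tau6 0.228 F [ 3.3  3.4 -0.9] [559.2  42.  133.8] q6 0.259 9.22 11.7
time: 9.55
turned 1.6959 tz [ 0.401 -0.329 -0.047] tau6 0.228 F [ 3.   2.6 -2.7] [559.2  42.  133.8] q6 0.335 9.55 11.7
```

```bash

python3 -m creep '[0,0,0,0,0.025, 0,0,0,0,0.05, 0,0,0,0,0.05, 0,0,0,0,0.05]'|head -1 && python3 t.py &&
python3 -m creep '[0,0,0,0,0.025, 0,0,0,0,0.05, 0,0,0,0,0.05, 0,0,0,0,0.05]'|head -1 && python3 t.py &&
python3 -m creep '[0,0,0,0,0.025, 0,0,0,0,0.05, 0,0,0,0,0.05, 0,0,0,0,0.05]'|head -1 && python3 t.py &&
python3 -m creep '[0,0,0,0,0.025, 0,0,0,0,0.05, 0,0,0,0,0.05, 0,0,0,0,0.05]'|head -1 && python3 t.py &&
python3 -m creep '[0,0,0,0,0.025, 0,0,0,0,0.05, 0,0,0,0,0.05, 0,0,0,0,0.05]'|head -1 && python3 t.py &&
python3 -m creep '[0,0,0,0,0.025, 0,0,0,0,0.05, 0,0,0,0,0.05, 0,0,0,0,0.05]'|head -1 && python3 t.py &&
python3 -m creep '[0,0,0,0,0.025, 0,0,0,0,0.05, 0,0,0,0,0.05, 0,0,0,0,0.05]'|head -1 && python3 t.py &&
python3 -m creep '[0,0,0,0,0.025, 0,0,0,0,0.05, 0,0,0,0,0.05, 0,0,0,0,0.05]'|head -1 && python3 t.py &&
python3 -m creep '[0,0,0,0,0.025, 0,0,0,0,0.05, 0,0,0,0,0.05, 0,0,0,0,0.05]'|head -1 && python3 t.py &&
python3 -m creep '[0,0,0,0,0.025, 0,0,0,0,0.05, 0,0,0,0,0.05, 0,0,0,0,0.05]'|head -1 && python3 t.py
```

```text
time: 9.88
turned 1.7717 tz [ 0.35  -0.402 -0.017] tau6 0.228 F [ 2.7  2.5 -0.8] [559.2  42.  133.7] q6 0.411 9.88 11.9
time: 10.22
turned 1.8477 tz [ 0.371 -0.382 -0.025] tau6 0.228 F [ 2.9  2.5 -1.8] [559.2  42.  133.8] q6 0.487 10.22 11.7
time: 10.55
turned 1.9236 tz [ 0.354 -0.367  0.033] tau6 0.228 F [ 3.6  2.3 -1.1] [559.3  42.  133.7] q6 0.563 10.55 11.8
time: 10.88
turned 1.9995 tz [ 0.391 -0.39  -0.057] tau6 0.228 F [ 3.6  2.8 -1.7] [559.3  42.  133.7] q6 0.639 10.88 11.8
time: 11.22
turned 2.0754 tz [ 0.343 -0.363 -0.03 ] tau6 0.228 F [ 3.   3.  -1.5] [559.3  42.  133.8] q6 0.715 11.22 11.9
time: 11.55
turned 2.1512 tz [ 0.335 -0.389 -0.117] tau6 0.228 F [ 3.6  1.7 -2.1] [559.3  42.  133.8] q6 0.791 11.55 11.6
time: 11.88
turned 2.2271 tz [ 0.324 -0.398 -0.047] tau6 0.228 F [ 2.9  2.  -0.6] [559.3  42.  133.7] q6 0.866 11.88 11.8
time: 12.22
turned 2.3031 tz [ 0.383 -0.422  0.013] tau6 0.228 F [ 3.7  2.5 -0.8] [559.3  42.  133.8] q6 0.942 12.22 11.5
time: 12.55
turned 2.379 tz [ 0.362 -0.393 -0.046] tau6 0.227 F [ 4.3  2.4 -1.1] [559.3  42.  133.7] q6 1.018 12.55 12.0
time: 12.88
turned 2.4549 tz [ 0.348 -0.46  -0.064] tau6 0.227 F [ 3.7  2.1 -1.4] [559.3  41.9 133.7] q6 1.094 12.88 11.9
```

tau6 is much cleaner, steady at 0.228, so I'll add it as a halt condition.

```bash
sed -i 's/^sys.exit.*/sys.exit(1 if abs(o["torque"][2])>0.14 or abs(o["tau"][5]-0.228)>0.04 else 0)/' t.py
python3 -m creep '[0,0,0,0,0.025, 0,0,0,0,0.05, 0,0,0,0,0.05, 0,0,0,0,0.05]'|head -1 && python3 t.py &&
python3 -m creep '[0,0,0,0,0.025, 0,0,0,0,0.05, 0,0,0,0,0.05, 0,0,0,0,0.05]'|head -1 && python3 t.py &&
python3 -m creep '[0,0,0,0,0.025, 0,0,0,0,0.05, 0,0,0,0,0.05, 0,0,0,0,0.05]'|head -1 && python3 t.py &&
python3 -m creep '[0,0,0,0,0.025, 0,0,0,0,0.05, 0,0,0,0,0.05, 0,0,0,0,0.05]'|head -1 && python3 t.py &&
python3 -m creep '[0,0,0,0,0.025, 0,0,0,0,0.05, 0,0,0,0,0.05, 0,0,0,0,0.05]'|head -1 && python3 t.py &&
python3 -m creep '[0,0,0,0,0.025, 0,0,0,0,0.05, 0,0,0,0,0.05, 0,0,0,0,0.05]'|head -1 && python3 t.py &&
python3 -m creep '[0,0,0,0,0.025, 0,0,0,0,0.05, 0,0,0,0,0.05, 0,0,0,0,0.05]'|head -1 && python3 t.py &&
python3 -m creep '[0,0,0,0,0.025, 0,0,0,0,0.05, 0,0,0,0,0.05, 0,0,0,0,0.05]'|head -1 && python3 t.py &&
python3 -m creep '[0,0,0,0,0.025, 0,0,0,0,0.05, 0,0,0,0,0.05, 0,0,0,0,0.05]'|head -1 && python3 t.py &&
python3 -m creep '[0,0,0,0,0.025, 0,0,0,0,0.05, 0,0,0,0,0.05, 0,0,0,0,0.05]'|head -1 && python3 t.py
```

```text
time: 13.22
turned 2.5308 tz [ 0.31  -0.411 -0.033] tau6 0.227 F [ 3.   1.9 -1.1] [559.4  41.9 133.8] q6 1.17 13.22 11.9
time: 13.55
turned 2.6067 tz [ 0.319 -0.437 -0.026] tau6 0.227 F [ 3.3  1.8 -1.4] [559.3  41.9 133.8] q6 1.246 13.55 11.6
time: 13.88
turned 2.6826 tz [ 0.314 -0.414 -0.042] tau6 0.227 F [ 3.4  1.7 -2.3] [559.4  41.9 133.8] q6 1.322 13.88 11.3
time: 14.22
turned 2.7586 tz [ 0.236 -0.428 -0.048] tau6 0.248 F [ 4.3  2.  -1.4] [559.4  41.8 133.8] q6 1.398 14.22 11.6
time: 14.55
turned 2.8344 tz [ 0.166 -0.442  0.073] tau6 0.338 F [ 3.9 -0.1 -1.5] [559.4  41.7 133.7] q6 1.473 14.55 11.6
```

tau6 and torque z have both risen about 0.11 N m, so the burrs are engaging. I'll hold and average several readings.

```bash
for i in 1; do
python3 -m creep '[0,0,0,0,0, 0,0,0,0,0]'|head -1; python3 t.py
python3 -m creep '[0,0,0,0,0]'|head -1; python3 t.py
python3 -m creep '[0,0,0,0,0]'|head -1; python3 t.py
python3 -m creep '[0,0,0,0,0]'|head -1; python3 t.py; done
```

```text
time: 14.72
turned 2.8327 tz [ 0.258 -0.383  0.104] tau6 0.017 F [ 4.7 -0.  -2. ] [559.4  41.7 133.8] q6 1.472 14.72 11.7
time: 14.8
turned 2.8316 tz [ 0.26  -0.447  0.079] tau6 0.105 F [ 4.1  0.7 -1.4] [559.4  41.7 133.8] q6 1.471 14.8 11.7
time: 14.88
turned 2.8309 tz [ 0.275 -0.386  0.078] tau6 0.067 F [ 4.7  1.  -2. ] [559.4  41.7 133.8] q6 1.47 14.88 11.8
time: 14.97
turned 2.8304 tz [ 0.204 -0.418  0.038] tau6 0.064 F [ 4.3  0.6 -1.4] [559.4  41.7 133.8] q6 1.469 14.97 11.8
```

```bash

python3 -m creep '[0,0,0,0,0.02, 0,0,0,0,0.035, 0,0,0,0,0.035]'|head -1; python3 t.py
python3 -m creep '[0,0,0,0,0]'|head -1; python3 t.py
python3 -m creep '[0,0,0,0,0]'|head -1; python3 t.py
```

```text
time: 15.22
turned 2.8866 tz [ 0.107 -0.422  0.218] tau6 0.732 F [ 3.8 -0.1 -1.6] [559.4  41.6 133.8] q6 1.525 15.22 12.1
time: 15.3
turned 2.886 tz [ 0.32  -0.42   0.212] tau6 0.275 F [ 3.   0.3 -0.9] [559.4  41.6 133.8] q6 1.525 15.3 11.7
time: 15.38
turned 2.8855 tz [ 0.176 -0.393  0.116] tau6 0.211 F [ 4.1 -0.8 -2.6] [559.4  41.6 133.8] q6 1.524 15.38 11.8
```

The torque is about 0.2 N m above the free-running value, which is snug and well short of forced. Contact began at tool turn ≈2.745. I'll take a picture for reference, then back off.

```bash
python3 - <<'E'
from h import *
for n in ("wrist","top","scene"):
    c=imaging.capture(n); cv2.imwrite(f"pics/s_{n}.png",c["color"][:,:,::-1])
E
python3 t.py
python3 -m creep '[0,0,0,0,-0.03, 0,0,0,0,-0.08, 0,0,0,0,-0.14, 0,0,0,0,-0.2, 0,0,0,0,-0.26, 0,0,0,0,-0.32, 0,0,0,0,-0.38, 0,0,0,0,-0.44, 0,0,0,0,-0.5, 0,0,0,0,-0.56, 0,0,0,0,-0.62, 0,0,0,0,-0.68, 0,0,0,0,-0.74, 0,0,0,0,-0.8, 0,0,0,0,-0.86, 0,0,0,0,-0.92, 0,0,0,0,-0.96, 0,0,0,0,-0.96, 0,0,0,0,-0.96]'; python3 t.py
```

```text
turned 2.8857 tz [ 0.179 -0.38   0.173] tau6 0.141 F [ 3.5  0.1 -0.9] [559.4  41.6 133.7] q6 1.525 15.53 12.0
time: 17.12
position: [559.2, 42.0, 133.7]
ee_rot: [1.855, 1.569, 0.275]
force: [1.2, 5.0, -0.1]
finger_gap: 11.7
turned 1.3796 tz [ 0.708 -0.047  0.061] tau6 -0.485 F [ 1.2  5.  -0.1] [559.2  42.  133.7] q6 0.019 17.12 11.7
```

View pics/s_wrist.png

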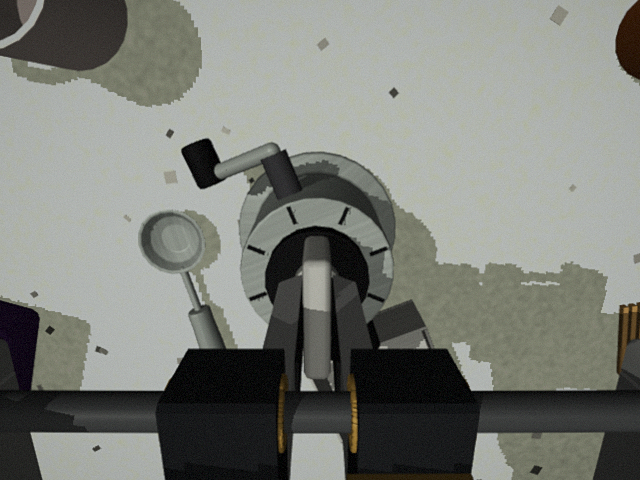

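```bash
python3 - <<'E'
from h import *
c=imaging.capture("wrist"); cv2.imwrite("pics/w4.png",c["color"][:,:,::-1])
a=[cv2.resize(cv2.imread(f"pics/{n}.png")[225:390,280:360],(390,600),interpolation=cv2.INTER_CUBIC)[:,:266*1] if 0 else cv2.resize(cv2.imread(f"pics/{n}.png")[225:390,285:350],(236,600),interpolation=cv2.INTER_CUBIC) for n in ("w3","s_wrist","w4")]
cv2.imwrite("pics/cmp.png",np.hstack(a))
E
```

```text
(no output)
```

View pics/cmp.png

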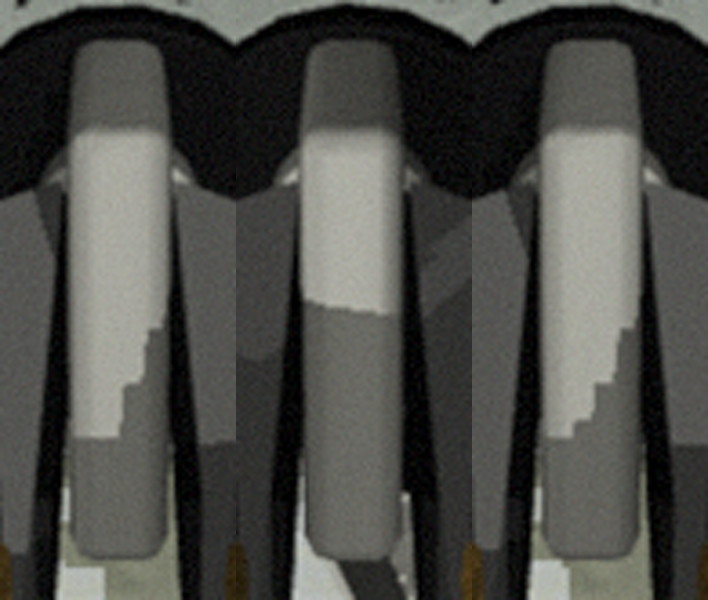

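Relative to the jaws the bar barely moved: the left and middle crops differ by under about 0.01 rad, and the right one (after back-off) matches the left. So the wing angle equals the tool angle. The torque fit puts the stop at 2.75–2.80, say 2.78, so the target is 1.20–1.21. I'll finish the back-off.

```bash
python3 -m creep '[0,0,0,0,-0.04, 0,0,0,0,-0.08, 0,0,0,0,-0.113, 0,0,0,0,-0.113, 0,0,0,0,-0.113, 0,0,0,0,-0.113]'|head -1; python3 t.py
```

```text
time: 17.67
turned 1.205 tz [ 0.489 -0.118 -0.021] tau6 0.013 F [ 0.8  4.3 -0.2] [559.1  42.  133.8] q6 -0.156 17.67 11.8
```

```bash
python3 -m creep '[20,0,0,0,0, 40,0,0,0,0, 60,0,0,0,0, 80,0,0,0,0, 100,0,0,0,0, 100,0,0,0,0, 100,0,0,0,0, 100,0,0,0,0, 100,0,0,0,0, 100,0,0,0,0, 100,0,0,0,0, 100,0,0,0,0]'; python3 t.py;  python3 - <<'E'
from h import *
c=imaging.capture("wrist"); cv2.imwrite("pics/w5.png",c["color"][:,:,::-1])
E
```

```text
time: 18.67
position: [559.1, 42.0, 133.8]
ee_rot: [1.713, 1.569, 0.307]
force: [-1.2, 0.4, -0.4]
finger_gap: 88.3
turned 1.2049 tz [-0.109 -0.068 -0.035] tau6 0.0 F [-1.2  0.4 -0.4] [559.1  42.  133.8] q6 -0.156 18.67 88.3
```

View pics/w5.png

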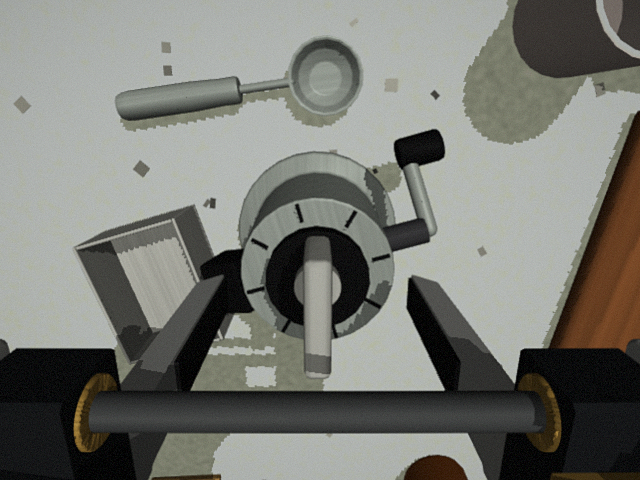

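Released. The bar is still aligned with the jaws at (317,305) and the fingers are clear. Next I'll lift and do a final check.

```bash
python3 -m creep '[100,-0.04,0,0,0, 100,-0.1,0,0,0, 100,-0.18,0,0,0, 100,-0.26,0,0,0, 100,-0.34,0,0,0, 100,-0.38,0,0,0, 100,-0.38,0,0,0, 100,-0.38,0,0,0, 100,-0.38,0,0,0]'; python3 - <<'E'
from h import *
c=imaging.capture("wrist"); cv2.imwrite("pics/w6.png",c["color"][:,:,::-1])
c=imaging.capture("scene"); cv2.imwrite("pics/s6.png",c["color"][:,:,::-1])
E
```

```text
time: 19.47
position: [558.5, 42.0, 227.5]
ee_rot: [2.996, 1.57, 1.59]
force: [1.1, 0.1, -0.7]
finger_gap: 93.8
```

View pics/w6.png

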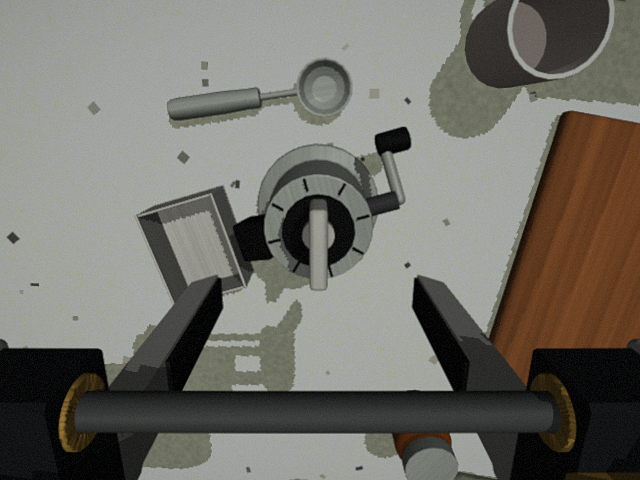

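View pics/s6.png

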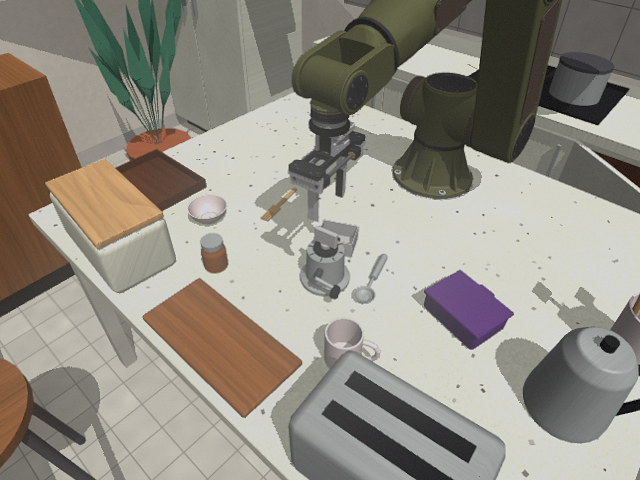

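The wing at (318,245) is free and the gripper is clear above it. The tin, spoon, mug, jar and the rest are where they started.

```bash
python3 -c "
from station import arm; print(arm.sign_off())"
```

```text
the job is handed in; nothing more can be done
None
```

The mill is set, and I handed the job in at about 20 s. I turned the wing clockwise until the burrs bottomed, snug at about 0.2 N m above the free-running reading. I then backed it off a quarter turn anticlockwise, let go and lifted clear.

- **Stop position:** the readings put it 2.75 to 2.80 rad from the start, and I took 2.78. The first slight rise in joint torque suggested about 2.75; the later torque readings suggested about 2.79 to 2.80.
- **Back-off:** I left the wing at 1.205 rad. That is 1.55 to 1.60 rad back from the stop, against 1.571 for an exact quarter turn.
- **Doubtful readings:** single wrist torque readings scattered by about 0.04 N m. The wing's friction did not show in them, so the snug torque is known only roughly.
- **Last checks:** the bar stayed in line with the jaws after release. The final pictures show the gripper clear and the lunch things where they were.

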